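# Draw a crate batten tight with its cam lock

## Robot

A 6-joint arm with a two-finger parallel gripper is mounted at the origin on the work surface. World frame = base frame: x ahead of the robot, y to its left, z up, the work surface at z = 0. Lengths are in m, angles in degrees, forces in N, time in s.
With the tool pointing down it reaches from about 0.35 to 0.875 m from the base axis. Payload 4.2 kg.
Tool frame: the origin (TCP) lies at the very end of the fingers, on their centre line; the grasp point (between the pads) lies 19 mm behind it (grip_point_offset is the distance from the TCP to the grasp point, in m); z points along the fingers, y is the direction in which the jaws open and shut (so a half turn about z gives the same grasp; the last joint's range is limited). The gripper opens to 85 mm and grips with 20 to 120 N. Pads are 22 mm wide; open, the fingers measure 114 mm over their backs; the gripper's body (76 mm by 85 mm) begins 54 mm behind the grasp point. The pads swing forward as they close: fully open they stand 13 mm farther back than shut.
Start: joints at [-59.553, 22.042, 0.453, 0, -68.411, -14.817], TCP at [0.168, -0.602, 0.231] pointing down, gripper open.
Joint ranges: [-179.83, 179.83], [-69.29, 118.12], [-61.27, 80.66], [-181.25, 117.63], [-171.15, -9.14], [-177.46, 177.46]. Speed limits (degrees/s): [159.86, 159.86, 180, 180, 180, 180].

## Interface

Orientations are given as a 3x3 rotation matrix whose columns are the frame's x, y, z axes.
In Python, from workcell import read_state, read_camera, close_job, grip_point_offset gives the robot as it stands.
- The arm moves only by the shell command python3 -m jog 'ROWS' [FORCE]. ROWS is a JSON object of lists of equal length, an entry for each row: "travel": the shift along the tool's x, y, z normalised to -1 to 1, where 1 is 200 mm, a list of three; "dr": the turn, a rotation vector about the tool's x, y, z normalised to -1 to 1, where 1 is 2 pi rad, a list of three; "claw": the closure, from 0 (fully open) to 1 (shut). In form: {"travel": [[dx, dy, dz], ...], "dr": [[rx, ry, rz], ...], "claw": [claw, ...]}. A call has exactly 10 rows; each row is the pose to reach, as a shift and turn from the pose measured when the call began, along the tool's axes at that moment, turning the shorter way round; what a row does not reach only later rows make up. A row lasts 1/10 s, in which the tool goes at most 50 mm and 8.59 degrees, less where a joint would pass 70% of its speed; a pose out of reach is approached as far as the arm can. A call with a number of a shift or a turn outside -1 to 1 is refused whole. A call with a gripper value outside its range is refused whole. The fingers move at their own pace and stop on an object; FORCE is the grip in N (left out, the last holds). Time passes only in rows, so rows that repeat a pose let the fingers close, or fill a call up. It gives the time, the measured TCP pose, the force and the opening at its end, in the units of the state.
- read_state(): the state, without advancing time (a new reading comes with each control period).
- read_camera(name): name is "scene" or "top"; returns a dict with "frame" (400x640x3 uint8, red, green, blue), "K" (3x3 intrinsics, pixels), "k1" (the pictures are not rectified: a ray, as slopes to the right and down, at radius r is drawn at 1 + k1 r^2 times it, then the intrinsics apply), "camera_from_world" (4x4, takes a point from world to camera coordinates). Camera axes: x right, y down, z forward; pixel columns grow to the right and rows downward; lengths in m; the calibration is good to about 2 mm. A picture is of the moment at which its call begins. There is no depth.
- close_job(): hands the job in, once; it reports no verdict.
The state is a dict: "clock": time; "joint_pos": joint angles; "qvel": joint speeds; "joint_torque": joint torques, N m; "tool_pos": TCP position; "tcp_rot": TCP orientation; "ft_force": force on the tool from outside, world axes, zero at the start; "wrist_torque": the same for the moment, N m; "opening": finger opening in m.
Only numpy, scipy, OpenCV 4.12 (cv2) and the standard library are available. Lean on these libraries where they do the work, as an engineer would, in place of code of your own. Each camera call takes 0.05 s, during which the arm holds its last target.

## Task

On the packing bench lie two crate panels, each joined to its wooden batten by a bolt and a round steel cam lock; one joint is already tight, the other still shows a gap between panel and batten. Take the big flat-bladed screwdriver from its wooden stand, put its blade in the slot of the loose joint's cam and turn it clockwise as far as it goes so that the batten is drawn up to the panel, leaving the tight lock as it is. Then hang the screwdriver back upright in its stand.

Things in the scene. Friction and masses are not known exactly. Their poses are not given: they have to be found in the camera images.
- driver: Stubby black screwdriver, upright in the stand, 0.22 kg. Origin: middle of the blade's lower edge; z up, x along the blade's width. Heights from the origin: steel blade 36 (x) by 8 mm (y) to 32 mm; shaft 14 mm thick to 70; round hand guard 54 mm wide, 70 to 78; flat-sided handle 44 (x) by 28 mm (y), 78 to 140, gripped across the 28 mm. Blade same either way round.
- socket (a point): Centre of the socket's mouth in the top of the fixed wooden stand, a block 110 (x) by 80 (y) by 78 mm high. The socket is a through-hole 52 (x) by 26 mm (y). The screwdriver hangs in it by its hand guard, which rests on the top, blade along x (either way round), its origin 70 mm below this point.
- loose_slot (a point): Centre of the slot's floor in the cam of the loose joint; z up, x along the slot; turns with the cam. The cam is a steel disc 60 mm wide on a panel; its rim is 46 mm above the bench, the slot's floor 35 mm (slot 11 mm deep). Slot 18 mm wide, 49 mm long, closed at the ends: a blade in it turns about 0.28 rad free either way before it drives the cam.
- loose_cam (a joint): Turn of the loose joint's cam in rad, growing clockwise seen from above; 0 is fully slack, 1.05 is its stop, with the batten drawn up to the panel. It starts between 0 and 0.2, takes about 0.12 N m and stays where it is left.
- tight_slot (a point): The same point on the other, already tight joint (no gap at its batten); same sizes and axes. Each panel is plywood, 130 by 120 by 30 mm, fixed to the bench, its cam in the middle; its batten is a wooden bar 40 by 120 by 30 mm along one 120 mm edge, on the loose joint 11 to 14 mm away from it.
- tight_cam (a joint): Turn of the tight joint's cam, measured the same way; it starts at 1.03 to 1.05, its stop.

How it is judged (in metres and radians):
On the way, in this order (a step that is already met when the one before it is completed fails the run):
1. the screwdriver's blade is in the slot of the loose joint's cam, which is still slack (horizontal distance between driver and loose_slot below 0.015 m and z of driver in the frame of loose_slot below 0.007 m and value of joint loose_cam below 0.5 rad), for 0.1 s.
2. with the blade in the slot, the cam has been turned to within about 10 degrees of its stop (horizontal distance between driver and loose_slot below 0.015 m and z of driver in the frame of loose_slot below 0.009 m and value of joint loose_cam above 0.87 rad), for 0.1 s.
At the end, for the whole second after the job is handed in: Both cams are within 0.18 rad (about 10 degrees) of their stops (joint above 0.87), and the screwdriver hangs at rest in its stand: upright within 10 degrees, its origin within 18 mm sideways of the socket's centre and at least 62 mm below the socket's mouth (value of joint each of loose_cam, tight_cam above 0.87 rad and horizontal distance between driver and socket below 0.018 m and z of driver in the frame of socket below -0.062 m and angle between driver's own z axis and vertical below 0.17 rad and linear speed of driver below 0.02 m/s); the robot touches nothing.
It fails at once if the lock that was already tight was turned back (value of joint tight_cam below 0.87 rad).
It fails at once if the loose cam was pushed round with the gripper instead of the screwdriver (contact force between the fingers and loose_cam above 2 N).
It also fails if it takes over 54 s, if anything falls off the work surface, if the arm or the gripper's body presses on something with over 40 N, if the wrist force passes 120 N, or if a joint passes its speed limit or range.

## Working session

There is one attempt and no reset: what is moved stays moved. The work goes in short steps, Python scripts to look and compute and a shell command to move; the robot and the scene stay as the last step left them, time stands still between calls to the robot, and variables do not carry over. Pictures are saved under pics/ and viewed, and the job is handed in when it is done.

```bash
ls; mkdir -p pics; cat > h.py <<'E'
import numpy as np, cv2
from workcell import *
def und(c,px):
    K=c["K"];k=c["k1"]
    p=np.array([(px[0]-K[0,2])/K[0,0],(px[1]-K[1,2])/K[1,1]]);u=p.copy()
    for _ in range(50): u=p/(1+k*(u@u))
    return u
def ray(c,px):
    u=und(c,px);T=np.array(c["camera_from_world"]);R=T[:3,:3];t=T[:3,3]
    d=R.T@np.array([u[0],u[1],1]);return -R.T@t,d
def onz(c,px,z):
    o,d=ray(c,px);return o+d*(z-o[2])/d[2]
def proj(c,P):
    T=np.array(c["camera_from_world"]);q=T[:3,:3]@np.array(P)+T[:3,3];u=q[:2]/q[2];u=u*(1+c["k1"]*(u@u));K=c["K"]
    return np.array([K[0,0]*u[0]+K[0,2],K[1,1]*u[1]+K[1,2]])
E
python3 - <<'E'
from h import *
for n in("scene","top"):
    c=read_camera(n);c["K"]=np.array(c["K"]);cv2.imwrite(f"pics/{n}0.png",c["frame"][:,:,::-1]);print(n,c["K"].tolist(),c["k1"],np.round(ray(c,(320,200)),3).tolist())
print(read_state(),grip_point_offset)
E
```

```text
pics
scene [[495.72457005540633, 0.0, 324.58737066832026], [0.0, 495.72457005540633, 207.28088488217182], [0.0, 0.0, 1.0]] -0.01374151699088427 [[1.13, 0.124, 1.075], [-0.556, -0.109, -0.824]]
top [[435.24953897000813, 0.0, 313.74109380699366], [0.0, 435.24953897000813, 201.13668053081736], [0.0, 0.0, 1.0]] -0.03301263138501425 [[0.316, 0.014, 0.983], [0.209, -0.032, -0.977]]
{'clock': 0.1, 'joint_pos': array([-5.95530220e+01,  2.20888039e+01,  3.85347140e-01, -2.31595715e-02,
       -6.84128757e+01, -1.48148426e+01]), 'qvel': array([ 0.03777937, -0.15652614,  0.23147034,  0.13223609,  0.01758984,
       -0.07584391]), 'joint_torque': array([-6.61703671e-04, -3.93319809e+01,  1.88928473e+01,  4.19791415e+00,
       -2.55264225e-03,  3.02236050e-07]), 'tool_pos': array([ 0.16825113, -0.6013669 ,  0.23029534]), 'tcp_rot': array([[-9.63051696e-01, -2.69315676e-01, -7.04836147e-04],
       [-2.69316553e-01,  9.63049753e-01,  1.94082909e-03],
       [ 1.56096580e-04,  2.05894279e-03, -9.99997868e-01]]), 'ft_force': array([-0.21773175,  0.45893108,  0.32425244]), 'wrist_torque': array([0.0249865 , 0.03426866, 0.01300241]), 'opening': 0.0853776668080927} 0.0187
```

View pics/scene0.png

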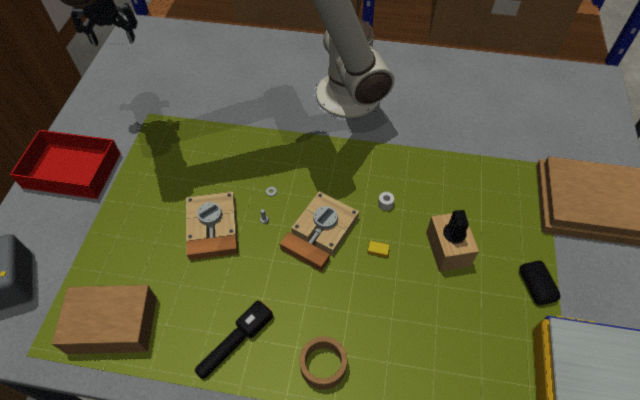

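View pics/top0.png

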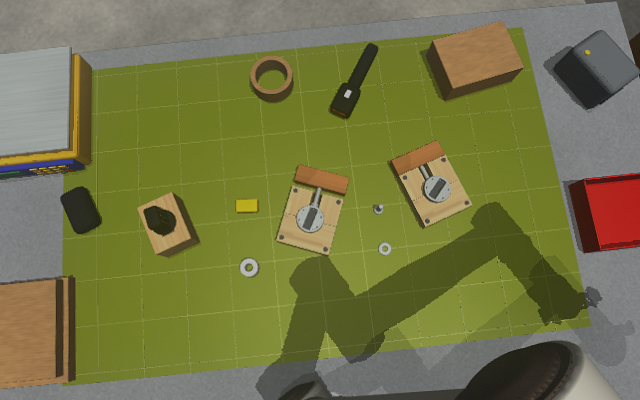

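The stand with the driver is at top (167,222). The panels' cams are at top (310,219) and (437,188). I'll enlarge these areas to see the gap.

```bash
python3 - <<'E'
import cv2,numpy as np
a=cv2.imread("pics/top0.png");s=cv2.imread("pics/scene0.png")
r=lambda i,x,y,w,h,W,H:cv2.resize(i[y:y+h,x:x+w],(W,H),interpolation=cv2.INTER_CUBIC)
cv2.imwrite("pics/z1.png",np.hstack([r(a,265,155,95,110,380,440),r(a,385,130,95,110,380,440)]))
cv2.imwrite("pics/z2.png",np.hstack([r(a,125,180,80,80,400,400),r(s,415,200,80,80,400,400)]))
cv2.imwrite("pics/z3.png",r(s,175,180,200,100,800,400))
E
```

```text
(no output)
```

View pics/z1.png

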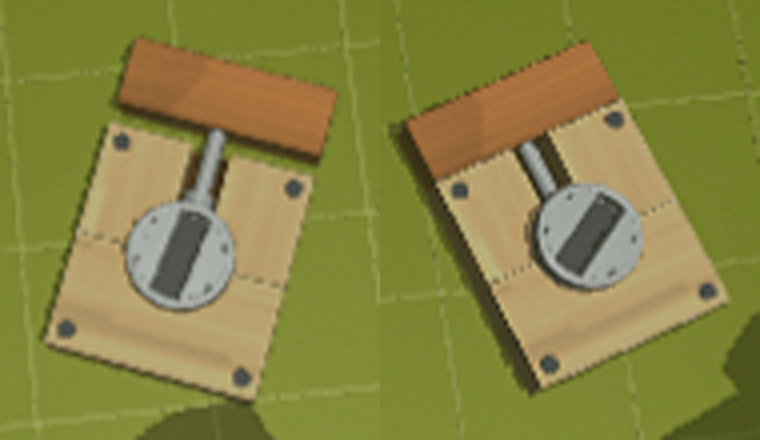

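View pics/z2.png

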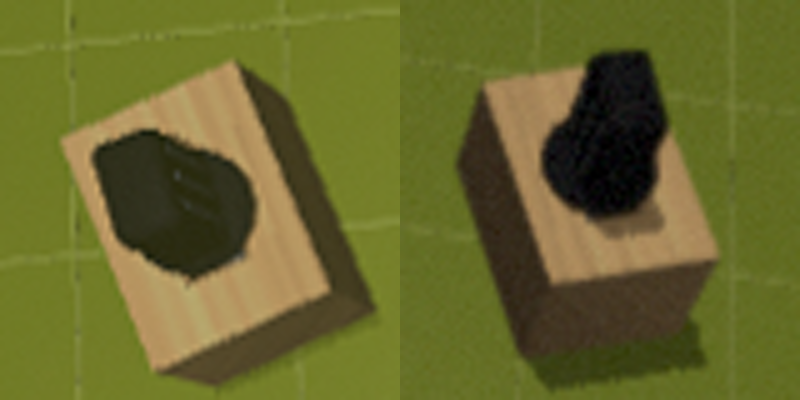

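View pics/z3.png

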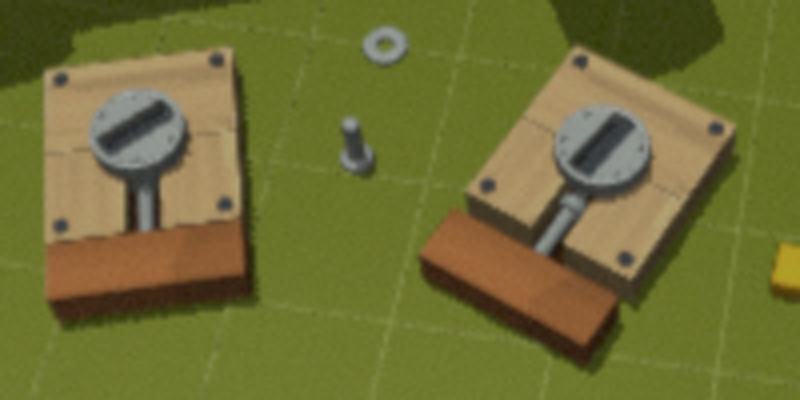

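The loose joint is the one at top (310,219): it has a gap at its batten, while the one at (437,188) has none. Now I'll measure it.

```bash
cat > m.py <<'E'
from h import *
c=read_camera("top");s=read_camera("scene")
for k in(c,s):k["K"]=np.array(k["K"])
# stand corners
q=[(62,140),(237,62),(330,290),(157,372)]
P=[onz(c,(125+x/5-.4,180+y/5-.4),.078) for x,y in q];print("top corners",np.round(P,4).tolist());P=np.array(P)
print("centre",P.mean(0),"edges",[np.linalg.norm(P[i]-P[i-1]).round(4) for i in range(4)],"long",np.degrees(np.arctan2(*(P[2]-P[1]+P[3]-P[0])[[1,0]])))
Q=[onz(s,(415+x/5-.4,200+y/5-.4),.078) for x,y in[(483-400,83),(718-400,258),(553-400,283)]];print("scene corners",np.round(Q,4).tolist(), "centre",(Q[0]+Q[1])/2)
# cam
for n,k,b in(("top",c,(290,200,332,240)),("scene",s,(310,203,342,232)),("topT",c,(415,170,460,208)),("sceneT",s,(190,198,226,230))):
    x0,y0,x1,y1=b;f=k["frame"][y0:y1,x0:x1].astype(int);f=cv2.resize(f.astype(np.uint8),None,fx=8,fy=8,interpolation=cv2.INTER_CUBIC).astype(int)
    sat=f.max(2)-f.min(2);g=f.mean(2)
    disc=((sat<40)&(g>110)).astype(np.uint8);slot=((sat<40)&(g<110)).astype(np.uint8)
    cs=max(cv2.findContours(disc,cv2.RETR_EXTERNAL,cv2.CHAIN_APPROX_NONE)[0],key=cv2.contourArea)
    h=cv2.convexHull(cs);pts=np.array([onz(k,(x0+(p[0]+.5)/8-.5,y0+(p[1]+.5)/8-.5),.046) for p in cs[:,0]])
    A=np.c_[2*pts[:,:2],np.ones(len(pts))];r=np.linalg.lstsq(A,(pts[:,:2]**2).sum(1),rcond=None)[0]
    (mx,my),rad=cv2.minEnclosingCircle((pts[:,:2]*1000).astype(np.float32))
    m=np.zeros_like(slot);cv2.drawContours(m,[h],-1,1,-1);m=cv2.erode(m,np.ones((9,9)));slot&=m
    n_,l,st,ce=cv2.connectedComponentsWithStats(slot);i=1+np.argmax(st[1:,4])
    yx=np.argwhere(l==i);sp=np.array([onz(k,(x0+(x+.5)/8-.5,y0+(y+.5)/8-.5),.042)[:2]for y,x in yx])
    rr=cv2.minAreaRect((sp*1000).astype(np.float32));w,v=np.linalg.eigh(np.cov(sp.T))
    print(n,"fit",r[:2].round(4),"R",np.sqrt(r[2]+r[0]**2+r[1]**2).round(4),"enc",round(mx,1),round(my,1),round(rad,1),"slot",sp.mean(0).round(4),rr[1],"ang",np.degrees(np.arctan2(v[1,1],v[0,1])).round(1))
E
python3 m.py
```

```text
top corners [[0.5354, 0.375, 0.078], [0.5614, 0.2986, 0.078], [0.4588, 0.2634, 0.078], [0.4321, 0.3374, 0.078]]
centre [0.49690194 0.31861247 0.078     ] edges [np.float64(0.1099), np.float64(0.0807), np.float64(0.1085), np.float64(0.0787)] long -160.54198372359866
scene corners [[0.4585, 0.2622, 0.078], [0.5359, 0.373, 0.078], [0.5614, 0.2992, 0.078]] centre [0.49717951 0.31759651 0.078     ]
top fit [0.4816 0.009 ] R 0.0313 enc 484.1 5.5 37.7 slot [0.4794 0.0105] (17.906511306762695, 49.49631118774414) ang 151.5
scene fit [0.4786 0.0085] R 0.0295 enc 479.1 8.8 30.4 slot [0.4768 0.0076] (18.92284393310547, 50.494049072265625) ang 151.5
topT fit [ 0.5149 -0.2777] R 0.0296 enc 514.7 -276.9 31.0 slot [ 0.5159 -0.2786] (18.016677856445312, 49.4517822265625) ang 137.9
sceneT fit [ 0.5154 -0.2793] R 0.0296 enc 516.1 -279.0 30.9 slot [ 0.5132 -0.2812] (19.249248504638672, 50.577083587646484) ang 138.6
```

Loose slot is at about (0.4785, 0.0088) with its axis at 151.5°. Socket is at (0.497, 0.318) with its axis at 19.5°. Next I need the driver's yaw in the socket, so I'll brighten the picture.

```bash
python3 - <<'E'
import cv2,numpy as np
a=cv2.imread("pics/top0.png");s=cv2.imread("pics/scene0.png")
r=lambda i,x,y,w,h,W,H:np.clip(cv2.resize(i[y:y+h,x:x+w],(W,H),interpolation=cv2.INTER_CUBIC).astype(float)*4,0,255).astype(np.uint8)
cv2.imwrite("pics/z4.png",np.hstack([r(a,140,200,40,40,400,400),r(s,440,205,40,40,400,400)]))
E
```

```text
(no output)
```

View pics/z4.png

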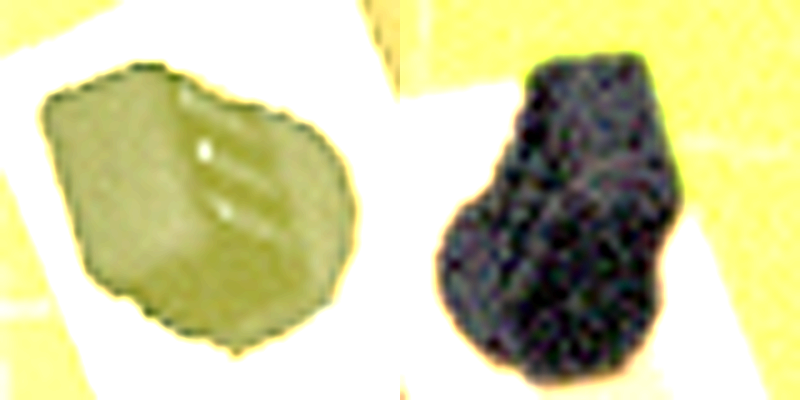

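```bash
python3 - <<'E'
from h import *
c=read_camera("top");s=read_camera("scene")
for k in(c,s):k["K"]=np.array(k["K"])
f=lambda k,ox,oy,L,z:np.array([onz(k,(ox+x/10-.45,oy+y/10-.45),z)[:2] for x,y in L])
def circ(p):
    r=np.linalg.lstsq(np.c_[2*p,np.ones(len(p))],(p**2).sum(1),rcond=None)[0];return r[:2].round(4),np.sqrt(r[2]+r[0]**2+r[1]**2).round(4)
T=f(c,140,200,[(42,105),(90,272),(150,65),(205,245)],.148);print(T.round(4).tolist(),"ang",np.degrees(np.arctan2(*(T[1]-T[0])[::-1])))
print(circ(f(c,140,200,[(300,120),(345,170),(355,215),(335,295),(290,330),(240,350)],.084)))
print(circ(f(s,440,205,[(455-400,215),(440-400,245),(438-400,275),(460-400,325),(500-400,365)],.084)))
S=f(s,440,205,[(130,65),(243,55),(282,195)],.148);print(S.round(4).tolist())
E
```

```text
[[0.512, 0.3338], [0.4777, 0.3253], [0.5177, 0.3122], [0.4806, 0.3025]] ang -165.99576069017516
(array([0.4964, 0.3185]), np.float64(0.026))
(array([0.4979, 0.3206]), np.float64(0.0292))
[[0.4839, 0.2988], [0.4769, 0.3237], [0.5127, 0.3328]]
```

Driver: centre (0.497, 0.3185), yaw 14.5° from both views. I'll grasp it with tool x at +14.5°, because then joint 6 has room for the whole clockwise turn. First a planning helper.

```bash
cat > p.py <<'E'
import sys
from h import *
from scipy.spatial.transform import Rotation as R
s=read_state()
x,y,z,psi=map(float,sys.argv[1:5])
p=np.radians(psi);T=np.array([[np.cos(p),np.sin(p),0],[np.sin(p),-np.cos(p),0],[0,0,-1]])
A=s["tcp_rot"];v=R.from_matrix(A.T@T).as_rotvec()
print("travel",(A.T@(np.array([x,y,z])-s["tool_pos"])/.2).round(4),"dr",(v/2/np.pi).round(4),"deg",np.degrees(v).round(1))
print("t",s["clock"],"tcp",s["tool_pos"].round(4),"psi",np.degrees(np.arctan2(A[1,0],A[0,0])).round(1),"q",s["joint_pos"].round(1),"F",s["ft_force"].round(1),"M",s["wrist_torque"].round(2),"op",s["opening"].round(4))
E
python3 p.py 0.33 -0.47 0.25 -110
python3 p.py 0.45 -0.2 0.25 -110
```

```text
travel [-0.9556  0.4166 -0.095 ] dr [ 1.00e-04  0.00e+00 -1.51e-01] deg [  0.    0.  -54.4]
travel [-1.8972  1.555  -0.0943] dr [ 1.00e-04  0.00e+00 -1.51e-01] deg [  0.    0.  -54.4]Traceback (most recent call last):
  File "p.py", line 9, in <module>
    print("t",s["clock"],"tcp",s["tool_pos"].round(4),"psi",np.degrees(np.arctan2(A[1,0],A[0,0])).round(1),"q",s["joint_pos"].round(1),"F",s["ft_force"].round(1),"M",s["wrist_torque"].round(2),"op",s["opening"].round(4))
                                                                                                                                                                                                      ^^^^^^^^^^^^^^^^^^
AttributeError: 'float' object has no attribute 'round'
Traceback (most recent call last):
  File "p.py", line 9, in <module>
    print("t",s["clock"],"tcp",s["tool_pos"].round(4),"psi",np.degrees(np.arctan2(A[1,0],A[0,0])).round(1),"q",s["joint_pos"].round(1),"F",s["ft_force"].round(1),"M",s["wrist_torque"].round(2),"op",s["opening"].round(4))
                                                                                                                                                                                                      ^^^^^^^^^^^^^^^^^^
AttributeError: 'float' object has no attribute 'round'
```

```bash
sed -i 's/s\["opening"\].round(4)/round(float(s["opening"]),4)/' p.py
python3 -m jog '{"travel":[[-0.2,0.1,-0.02],[-0.4,0.2,-0.04],[-0.6,0.3,-0.06],[-0.8,0.4,-0.08],[-0.95,0.55,-0.09],[-1,0.75,-0.09],[-1,0.95,-0.09],[-1,1,-0.09],[-1,1,-0.09],[-1,1,-0.09]],"dr":[[0,0,-0.015],[0,0,-0.03],[0,0,-0.045],[0,0,-0.06],[0,0,-0.075],[0,0,-0.09],[0,0,-0.105],[0,0,-0.12],[0,0,-0.135],[0,0,-0.15]],"claw":[0,0,0,0,0,0,0,0,0,0]}'
python3 p.py 0.48 -0.15 0.25 -50
```

```text
clock: 1.3
tool_pos: [0.3071, -0.3546, 0.2496]
tcp_rot: [[-0.343, -0.939, 0.001], [-0.939, 0.343, 0.0], [-0.0, -0.001, -1.0]]
ft_force: [0.2, 0.1, -0.0]
opening: 0.0853
travel [-1.2577 -0.4607 -0.0014] dr [-1.000e-04  0.000e+00 -1.669e-01] deg [ -0.    0.  -60.1]
t 1.3 tcp [ 0.3071 -0.3546  0.2496] psi -110.1 q [-29.2   5.8 -18.7  -0.  -65.4   9.1] F [ 0.2  0.1 -0. ] M [-0.04 -0.03  0.  ] op 0.0853
```

```bash

python3 -m jog '{"travel":[[-0.2,-0.06,0],[-0.4,-0.13,0],[-0.6,-0.2,0],[-0.8,-0.26,0],[-1,-0.32,0],[-1,-0.38,0],[-1,-0.38,0],[-1,-0.38,0],[-1,-0.38,0],[-1,-0.38,0]],"dr":[[0,0,-0.0167],[0,0,-0.0334],[0,0,-0.05],[0,0,-0.067],[0,0,-0.083],[0,0,-0.1],[0,0,-0.117],[0,0,-0.134],[0,0,-0.15],[0,0,-0.167]],"claw":[0,0,0,0,0,0,0,0,0,0]}'
python3 p.py 0.497 0.3185 0.22 14.5
```

```text
clock: 2.3
tool_pos: [0.4471, -0.1927, 0.2497]
tcp_rot: [[0.647, -0.763, 0.001], [-0.763, -0.647, 0.0], [0.0, -0.001, -1.0]]
ft_force: [-0.2, 0.2, 0.5]
opening: 0.0854
travel [-1.7884 -1.8434  0.1492] dr [-1.000e-04 -1.000e-04 -1.783e-01] deg [ -0.   -0.  -64.2]
t 2.3 tcp [ 0.4471 -0.1927  0.2497] psi -49.7 q [ -4.2   7.6 -16.6  -0.  -65.7  44.5] F [-0.2  0.2  0.5] M [-0.04 -0.01 -0.01] op 0.0854
```

```bash

python3 -m jog '{"travel":[[-0.15,-0.16,0],[-0.3,-0.32,0],[-0.45,-0.48,0],[-0.6,-0.64,0],[-0.75,-0.8,0],[-0.9,-0.94,0],[-0.97,-1,0],[-0.97,-1,0],[-0.97,-1,0],[-0.97,-1,0]],"dr":[[0,0,-0.0178],[0,0,-0.0357],[0,0,-0.0535],[0,0,-0.0713],[0,0,-0.089],[0,0,-0.107],[0,0,-0.125],[0,0,-0.1426],[0,0,-0.16],[0,0,-0.178]],"claw":[0,0,0,0,0,0,0,0,0,0]}'
python3 p.py 0.497 0.3185 0.22 14.5
```

```text
clock: 3.3
tool_pos: [0.4741, 0.0849, 0.2498]
tcp_rot: [[0.967, 0.253, 0.001], [0.253, -0.967, 0.0], [0.001, -0.0, -1.0]]
ft_force: [-0.3, -0.6, 1.0]
opening: 0.0856
travel [ 0.4068 -1.1005  0.1492] dr [-0.     -0.0001  0.0005] deg [-0.  -0.   0.2]
t 3.3 tcp [0.4741 0.0849 0.2498] psi 14.7 q [ 29.5   7.1 -17.2  -0.  -65.6  75.1] F [-0.3 -0.6  1. ] M [-0.03 -0.01 -0.02] op 0.0856
```

```bash

python3 -m jog '{"travel":[[0.05,-0.2,0],[0.1,-0.4,0],[0.2,-0.6,0],[0.3,-0.8,0.03],[0.4,-1,0.05],[0.405,-1,0.1],[0.405,-1,0.15],[0.405,-1,0.15],[0.405,-1,0.15],[0.405,-1,0.15]],"dr":[[0,0,0],[0,0,0],[0,0,0],[0,0,0],[0,0,0],[0,0,0],[0,0,0],[0,0,0],[0,0,0],[0,0,0]],"claw":[0,0,0,0,0,0,0,0,0,0]}'
python3 p.py 0.497 0.3185 0.106 14.5
```

```text
clock: 4.3
tool_pos: [0.502, 0.2981, 0.2208]
tcp_rot: [[0.968, 0.252, 0.002], [0.252, -0.968, 0.001], [0.002, -0.001, -1.0]]
ft_force: [0.5, -0.5, -0.1]
opening: 0.0855
travel [ 4.000e-04 -1.048e-01  5.740e-01] dr [-0.0001 -0.0003  0.0003] deg [-0.  -0.1  0.1]
t 4.3 tcp [0.502  0.2981 0.2208] psi 14.6 q [ 46.6  18.4  -6.6   0.  -64.9  58. ] F [ 0.5 -0.5 -0.1] M [0.05 0.06 0.02] op 0.0855
```

```bash

python3 -m jog '{"travel":[[0,-0.105,0.0],[0,-0.105,0.05],[0,-0.105,0.15],[0,-0.105,0.25],[0,-0.105,0.35],[0,-0.105,0.45],[0,-0.105,0.54],[0,-0.105,0.575],[0,-0.105,0.575],[0,-0.105,0.575]],"dr":[[0,0,0],[0,0,0],[0,0,0],[0,0,0],[0,0,0],[0,0,0],[0,0,0],[0,0,0],[0,0,0],[0,0,0]],"claw":[0,0,0,0,0,0,0,0,0,0]}'
python3 p.py 0.497 0.3185 0.106 14.5
python3 - <<'E'
from h import *
s=read_camera("scene")["frame"];t=read_camera("top")["frame"]
cv2.imwrite("pics/g1.png",np.hstack([cv2.resize(s[140:280,380:520],(400,400)),cv2.resize(t[150:290,90:230],(400,400))])[:,:,::-1])
E
```

```text
clock: 5.3
tool_pos: [0.4975, 0.3186, 0.1067]
tcp_rot: [[0.968, 0.252, 0.003], [0.252, -0.968, 0.002], [0.003, -0.001, -1.0]]
ft_force: [0.2, -0.1, -0.0]
opening: 0.085
travel [-0.0024  0.      0.0033] dr [-0.0002 -0.0005  0.0003] deg [-0.1 -0.2  0.1]
t 5.3 tcp [0.4975 0.3186 0.1067] psi 14.6 q [ 48.4  25.3 -14.    0.1 -50.5  56.2] F [ 0.2 -0.1 -0. ] M [-0.01 -0.01  0.01] op 0.085
```

View pics/g1.png

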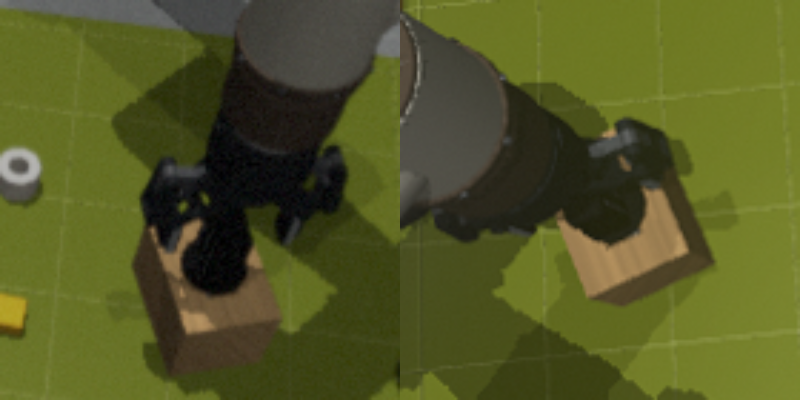

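The handle sits between the open fingers, with the guard on the stand (scene crop 215,260). Closing.

```bash

python3 -m jog '{"travel":[[0,0,0],[0,0,0],[0,0,0],[0,0,0],[0,0,0],[0,0,0],[0,0,0],[0,0,0],[0,0,0],[0,0,0]],"dr":[[0,0,0],[0,0,0],[0,0,0],[0,0,0],[0,0,0],[0,0,0],[0,0,0],[0,0,0],[0,0,0],[0,0,0]],"claw":[0.5,0.7,1,1,1,1,1,1,1,1]}' 70
python3 p.py 0.497 0.3185 0.22 14.5
```

```text
clock: 6.4
tool_pos: [0.4977, 0.319, 0.1074]
tcp_rot: [[0.968, 0.253, 0.004], [0.253, -0.968, 0.003], [0.005, -0.002, -1.0]]
ft_force: [0.2, -0.1, 3.9]
opening: 0.027
travel [-1.300e-03  4.000e-04 -5.632e-01] dr [-0.0003 -0.0007  0.0004] deg [-0.1 -0.3  0.1]
t 6.4 tcp [0.4977 0.319  0.1074] psi 14.6 q [ 48.4  25.2 -14.    0.1 -50.5  56.2] F [ 0.2 -0.1  3.9] M [-0.2   0.14  0.03] op 0.027
```

```bash

python3 -m jog '{"travel":[[0,0,-0.05],[0,0,-0.15],[0,0,-0.25],[0,0,-0.35],[0,0,-0.45],[0,0,-0.54],[0,0,-0.54],[0,0,-0.54],[0,0,-0.54],[0,0,-0.54]],"dr":[[0,0,0],[0,0,0],[0,0,0],[0,0,0],[0,0,0],[0,0,0],[0,0,0],[0,0,0],[0,0,0],[0,0,0]],"claw":[1,1,1,1,1,1,1,1,1,1]}'
python3 p.py 0.4785 0.0088 0.195 -28.5
```

```text
clock: 7.4
tool_pos: [0.4966, 0.3182, 0.2138]
tcp_rot: [[0.968, 0.252, 0.002], [0.252, -0.968, 0.001], [0.002, -0.001, -1.0]]
ft_force: [0.7, 0.7, -2.9]
opening: 0.027
travel [-0.4784  1.474   0.0922] dr [-0.0002 -0.0002  0.1198] deg [-0.1 -0.1 43.1]
t 7.4 tcp [0.4966 0.3182 0.2138] psi 14.6 q [ 48.4  19.3  -6.3   0.  -64.3  56.2] F [ 0.7  0.7 -2.9] M [-0.06  0.05 -0.04] op 0.027
```

```bash

python3 -m jog '{"travel":[[-0.03,0.1,0],[-0.09,0.28,0],[-0.15,0.46,0],[-0.21,0.64,0],[-0.27,0.82,0],[-0.32,0.95,0],[-0.35,1,0],[-0.35,1,0],[-0.35,1,0],[-0.35,1,0]],"dr":[[0,0,0],[0,0,0.02],[0,0,0.04],[0,0,0.06],[0,0,0.08],[0,0,0.1],[0,0,0.12],[0,0,0.12],[0,0,0.12],[0,0,0.12]],"claw":[1,1,1,1,1,1,1,1,1,1]}'
python3 p.py 0.4785 0.0088 0.195 -28.5
python3 - <<'E'
from h import *
s=read_camera("scene")["frame"];t=read_camera("top")["frame"]
cv2.imwrite("pics/g2.png",np.hstack([cv2.resize(s[100:300,240:440],(400,400)),cv2.resize(t[130:330,200:400],(400,400))])[:,:,::-1])
E
```

```text
clock: 8.4
tool_pos: [0.4796, 0.1077, 0.2133]
tcp_rot: [[0.879, -0.476, 0.002], [-0.476, -0.879, 0.001], [0.001, -0.002, -1.0]]
ft_force: [0.5, 0.4, -1.8]
opening: 0.0273
travel [0.2304 0.4376 0.0911] dr [-0.0003 -0.0001  0.0001] deg [-0.1 -0.1  0.1]
t 8.4 tcp [0.4796 0.1077 0.2133] psi -28.4 q [ 31.6   9.8 -19.4  -0.  -60.6  29.9] F [ 0.5  0.4 -1.8] M [ 0.04 -0.01  0.04] op 0.0273
```

View pics/g2.png

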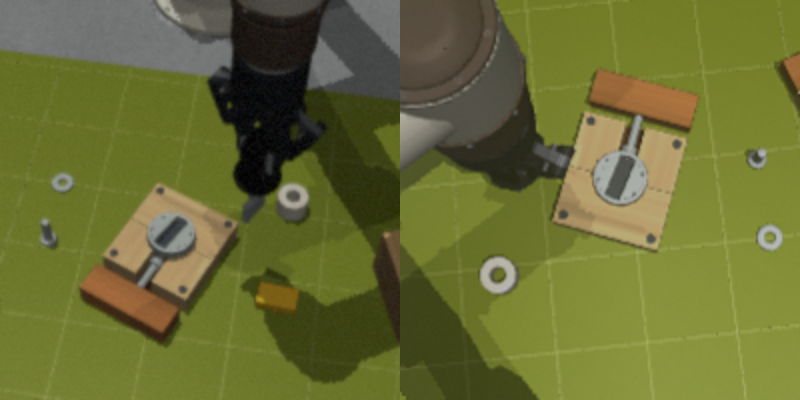

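The blade shows below the guard at scene crop (255,207), and the cam is clear in the scene view. I'll compare the blade's position in the hand with the prediction.

```bash
python3 - <<'E'
from h import *
c=read_camera("scene");c["K"]=np.array(c["K"]);p=read_state()["tool_pos"];A=read_state()["tcp_rot"]
f=cv2.resize(c["frame"][165:225,340:400],(600,600),interpolation=cv2.INTER_CUBIC)
f=np.clip(f.astype(float)*1.5,0,255).astype(np.uint8)
for sx in(-.018,.018):
  for h in(0,.032):
    P=p+A[:,2]*(.0994-h)+A[:,0]*sx;q=proj(c,P);print(q.round(1))
    cv2.circle(f,tuple(int(v) for v in ((q-[340,165]+.5)*10)),5,(255,0,0),-1)
cv2.imwrite("pics/g3.png",f[:,:,::-1])
E
```

```text
[371.3 201.1]
[372.4 193.2]
[362.3 211.2]
[363.2 203.4]
```

View pics/g3.png

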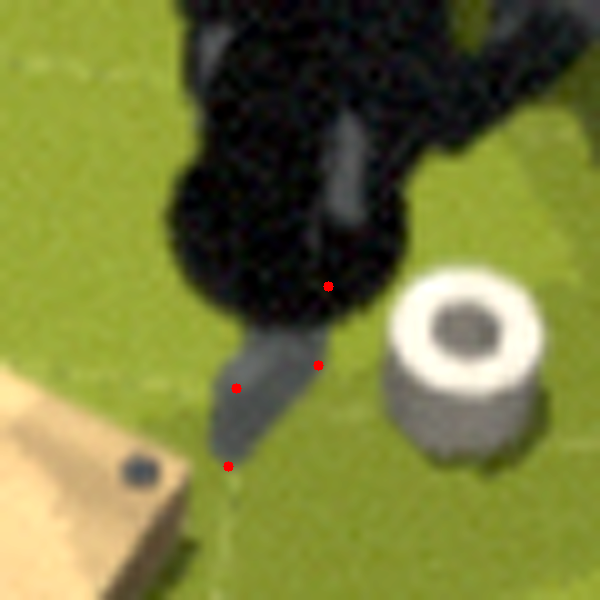

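The blade is within about 1 mm of the prediction. Moving over the slot.

```bash

python3 -m jog '{"travel":[[0.05,0.09,0],[0.1,0.18,0],[0.15,0.28,0],[0.2,0.38,0],[0.23,0.438,0],[0.23,0.438,0.08],[0.23,0.438,0.15],[0.23,0.438,0.2],[0.23,0.438,0.2],[0.23,0.438,0.2]],"dr":[[0,0,0],[0,0,0],[0,0,0],[0,0,0],[0,0,0],[0,0,0],[0,0,0],[0,0,0],[0,0,0],[0,0,0]],"claw":[1,1,1,1,1,1,1,1,1,1]}'
python3 p.py 0.4785 0.0088 0.135 -28.5
python3 - <<'E'
from h import *
c=read_camera("scene");c["K"]=np.array(c["K"])
f=cv2.resize(c["frame"][185:245,295:355],(600,600),interpolation=cv2.INTER_CUBIC)
f=np.clip(f.astype(float)*1.5,0,255).astype(np.uint8)
cv2.imwrite("pics/g4.png",f[:,:,::-1])
E
```

```text
clock: 9.55
tool_pos: [0.4787, 0.0091, 0.1735]
tcp_rot: [[0.879, -0.476, 0.002], [-0.476, -0.879, 0.001], [0.001, -0.001, -1.0]]
ft_force: [-0.0, 0.3, -1.8]
opening: 0.0273
travel [-0.0004  0.002   0.1924] dr [-0.0002 -0.0002  0.0002] deg [-0.1 -0.1  0.1]
t 9.55 tcp [0.4787 0.0091 0.1735] psi -28.4 q [ 20.6  10.9 -24.5   0.  -54.5  41. ] F [-0.   0.3 -1.8] M [-0.03  0.01  0.01] op 0.0273
```

View pics/g4.png

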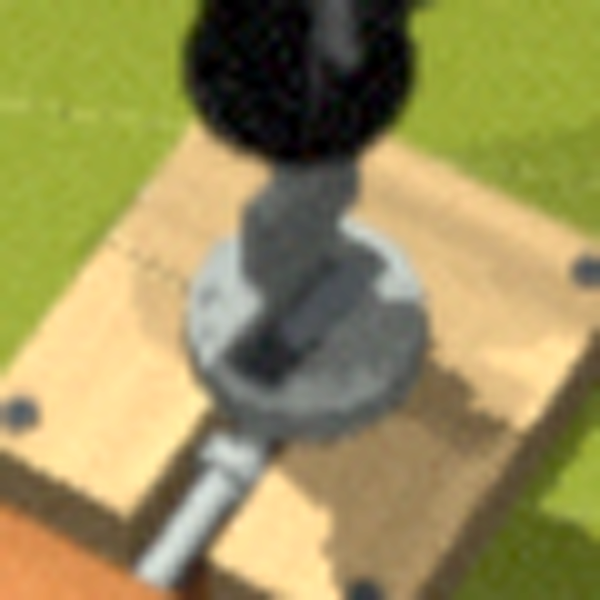

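The blade is parallel to the slot and directly above it. Lowering it to about 2 mm above the floor.

```bash

python3 -m jog '{"travel":[[0,0.002,0.03],[0,0.002,0.06],[0,0.002,0.09],[0,0.002,0.12],[0,0.002,0.14],[0,0.002,0.155],[0,0.002,0.17],[0,0.002,0.185],[0,0.002,0.185],[0,0.002,0.185]],"dr":[[0,0,0],[0,0,0],[0,0,0],[0,0,0],[0,0,0],[0,0,0],[0,0,0],[0,0,0],[0,0,0],[0,0,0]],"claw":[1,1,1,1,1,1,1,1,1,1]}'
python3 p.py 0.4785 0.0088 0.136 -28.5
python3 - <<'E'
from h import *
c=read_camera("scene");c["K"]=np.array(c["K"])
f=cv2.resize(c["frame"][185:245,295:355],(600,600),interpolation=cv2.INTER_CUBIC)
f=np.clip(f.astype(float)*1.5,0,255).astype(np.uint8)
cv2.imwrite("pics/g5.png",f[:,:,::-1])
E
```

```text
clock: 10.6
tool_pos: [0.4789, 0.0089, 0.1369]
tcp_rot: [[0.879, -0.476, 0.003], [-0.476, -0.879, 0.001], [0.002, -0.002, -1.0]]
ft_force: [0.4, -0.4, -2.2]
opening: 0.0271
travel [-0.0017  0.0013  0.0045] dr [-0.0003 -0.0003  0.0002] deg [-0.1 -0.1  0.1]
t 10.6 tcp [0.4789 0.0089 0.1369] psi -28.4 q [ 20.6  13.4 -27.3   0.  -49.1  41. ] F [ 0.4 -0.4 -2.2] M [-0.04 -0.03  0.02] op 0.0271
```

View pics/g5.png

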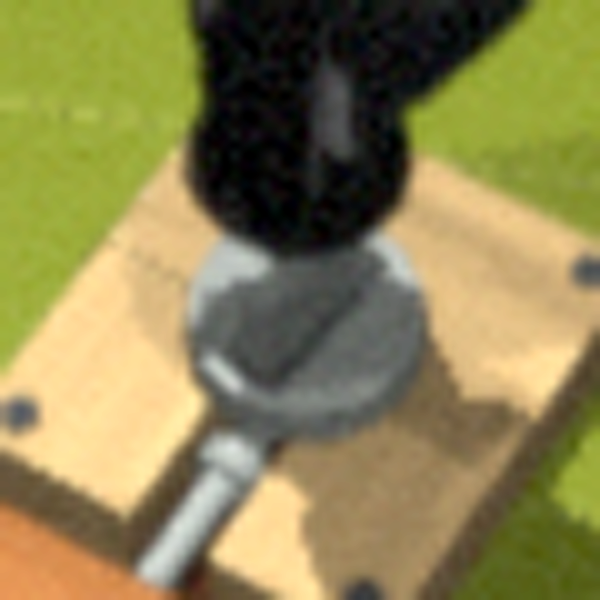

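The blade is in the slot with no contact force. I'll go 1 mm lower and turn clockwise (+z of the tool).

```bash

python3 -m jog '{"travel":[[0,0,0.003],[0,0,0.006],[0,0,0.006],[0,0,0.006],[0,0,0.006],[0,0,0.006],[0,0,0.006],[0,0,0.006],[0,0,0.006],[0,0,0.006]],"dr":[[0,0,0],[0,0,0],[0,0,0.012],[0,0,0.026],[0,0,0.04],[0,0,0.054],[0,0,0.068],[0,0,0.082],[0,0,0.096],[0,0,0.11]],"claw":[1,1,1,1,1,1,1,1,1,1]}'
python3 p.py 0.4787 0.0089 0.1357 -102
```

```text
clock: 11.65
tool_pos: [0.4799, 0.0092, 0.136]
tcp_rot: [[0.371, -0.928, 0.005], [-0.928, -0.371, 0.002], [0.0, -0.006, -1.0]]
ft_force: [1.0, 0.4, -3.9]
opening: 0.0272
travel [-0.0006  0.0061  0.0016] dr [-0.0009  0.0002  0.0939] deg [-0.3  0.1 33.8]
t 11.65 tcp [0.4799 0.0092 0.136 ] psi -68.2 q [ 20.6  13.5 -27.4   0.  -48.8   1.2] F [ 1.   0.4 -3.9] M [ 0.14 -0.46  0.18] op 0.0272
```

The reaction moment shows the cam is being driven (Mz 0.18 N m). Continuing.

```bash

python3 -m jog '{"travel":[[0,0.005,0.001],[0,0.005,0.001],[0,0.005,0.001],[0,0.005,0.001],[0,0.005,0.001],[0,0.005,0.001],[0,0.005,0.001],[0,0.005,0.001],[0,0.005,0.001],[0,0.005,0.001]],"dr":[[0,0,0.012],[0,0,0.024],[0,0,0.036],[0,0,0.046],[0,0,0.056],[0,0,0.066],[0,0,0.072],[0,0,0.072],[0,0,0.072],[0,0,0.072]],"claw":[1,1,1,1,1,1,1,1,1,1]}'
python3 p.py 0.4787 0.0089 0.1357 -102
python3 - <<'E'
from h import *
c=read_camera("scene");c["K"]=np.array(c["K"])
f=cv2.resize(c["frame"][185:275,275:365],(600,600),interpolation=cv2.INTER_CUBIC)
f=np.clip(f.astype(float)*1.5,0,255).astype(np.uint8)
cv2.imwrite("pics/g6.png",f[:,:,::-1])
E
```

```text
clock: 12.65
tool_pos: [0.4794, 0.009, 0.136]
tcp_rot: [[-0.071, -0.997, 0.006], [-0.997, 0.071, 0.002], [-0.002, -0.006, -1.0]]
ft_force: [1.3, 0.4, -3.6]
opening: 0.0274
travel [0.0006 0.0035 0.0015] dr [-0.001   0.0004  0.022 ] deg [-0.3  0.2  7.9]
t 12.65 tcp [0.4794 0.009  0.136 ] psi -94.1 q [ 20.6  13.4 -27.5   0.  -48.7 -24.6] F [ 1.3  0.4 -3.6] M [-0.1  -0.49  0.09] op 0.0274
```

View pics/g6.png

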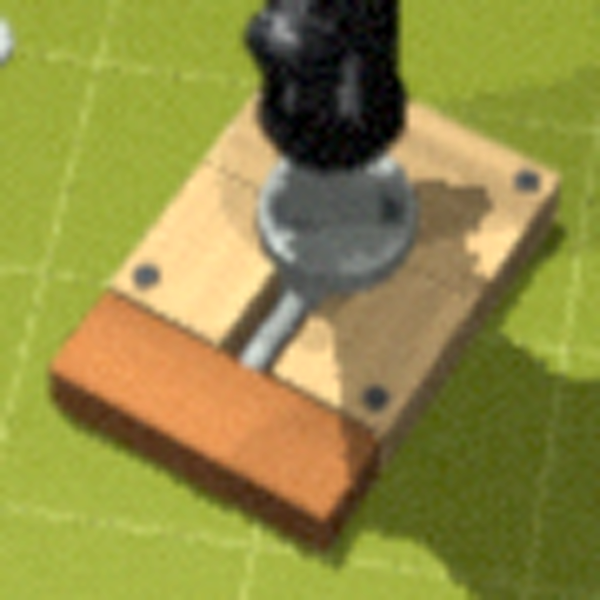

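The gap is nearly closed. I'll turn a few degrees more and watch the moment for the stop.

```bash

python3 -m jog '{"travel":[[0,0.003,0],[0,0.003,0],[0,0.003,0],[0,0.003,0],[0,0.003,0],[0,0.003,0],[0,0.003,0],[0,0.003,0],[0,0.003,0],[0,0.003,0]],"dr":[[0,0,0.004],[0,0,0.008],[0,0,0.012],[0,0,0.016],[0,0,0.02],[0,0,0.02],[0,0,0.02],[0,0,0.02],[0,0,0.02],[0,0,0.02]],"claw":[1,1,1,1,1,1,1,1,1,1]}'
python3 p.py 0.4787 0.0089 0.1357 -108
```

```text
clock: 13.7
tool_pos: [0.4791, 0.009, 0.1361]
tcp_rot: [[-0.195, -0.981, 0.007], [-0.981, 0.195, 0.002], [-0.003, -0.007, -1.0]]
ft_force: [3.8, -1.7, -4.9]
opening: 0.0275
travel [0.0011 0.0018 0.0019] dr [-0.001   0.0006  0.0187] deg [-0.4  0.2  6.7]
t 13.7 tcp [0.4791 0.009  0.1361] psi -101.3 q [ 20.6  13.4 -27.6   0.1 -48.6 -31.9] F [ 3.8 -1.7 -4.9] M [-0.67 -1.51  0.32] op 0.0275
```

```bash

python3 -m jog '{"travel":[[0,0.002,0],[0,0.002,0],[0,0.002,0],[0,0.002,0],[0,0.002,0],[0,0.002,0],[0,0.002,0],[0,0.002,0],[0,0.002,0],[0,0.002,0]],"dr":[[0,0,0.003],[0,0,0.006],[0,0,0.01],[0,0,0.01],[0,0,0.01],[0,0,0.01],[0,0,0.01],[0,0,0.01],[0,0,0.01],[0,0,0.01]],"claw":[1,1,1,1,1,1,1,1,1,1]}'
python3 p.py 0.4787 0.0089 0.1357 -94
python3 - <<'E'
from h import *
c=read_camera("scene");c["K"]=np.array(c["K"])
f=cv2.resize(c["frame"][185:275,275:365],(600,600),interpolation=cv2.INTER_CUBIC)
f=np.clip(f.astype(float)*1.5,0,255).astype(np.uint8)
cv2.imwrite("pics/g7.png",f[:,:,::-1])
E
```

```text
clock: 14.7
tool_pos: [0.479, 0.0091, 0.1361]
tcp_rot: [[-0.255, -0.967, 0.008], [-0.967, 0.255, 0.001], [-0.003, -0.007, -1.0]]
ft_force: [4.6, -3.2, -6.5]
opening: 0.0275
travel [0.0014 0.0012 0.0021] dr [-0.0012  0.0004 -0.0299] deg [ -0.4   0.1 -10.8]
t 14.7 tcp [0.479  0.0091 0.1361] psi -104.8 q [ 20.6  13.4 -27.6   0.1 -48.6 -35.5] F [ 4.6 -3.2 -6.5] M [-0.83 -1.82  1.38] op 0.0275
```

View pics/g7.png

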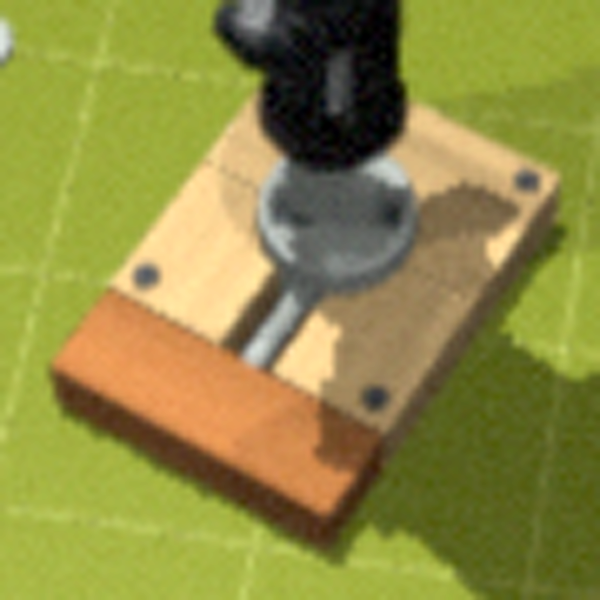

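The stop is reached: the moment jumped to 1.4 N m and the batten is flush. I'll back off about 14°, which stays inside the free play, then lift.

```bash

python3 -m jog '{"travel":[[0,0.001,0],[0,0.001,0],[0,0.001,0],[0,0.001,0],[0,0.001,0],[0,0.001,-0.03],[0,0.001,-0.08],[0,0.001,-0.14],[0,0.001,-0.22],[0,0.001,-0.3]],"dr":[[0,0,-0.01],[0,0,-0.02],[0,0,-0.03],[0,0,-0.04],[0,0,-0.04],[0,0,-0.04],[0,0,-0.04],[0,0,-0.04],[0,0,-0.04],[0,0,-0.04]],"claw":[1,1,1,1,1,1,1,1,1,1]}'
python3 p.py 0.4785 0.11 0.215 -32
python3 - <<'E'
from h import *
c=read_camera("scene");c["K"]=np.array(c["K"]);p=read_state()["tool_pos"];A=read_state()["tcp_rot"]
f=cv2.resize(c["frame"][170:270,275:375],(600,600),interpolation=cv2.INTER_CUBIC)
f=np.clip(f.astype(float)*1.5,0,255).astype(np.uint8)
for sx in(-.018,.018):
  for h in(0,.032):
    P=p+A[:,2]*(.0994-h)+A[:,0]*sx;q=proj(c,P)
    cv2.circle(f,tuple(int(v) for v in ((q-[275,170]+.5)*6)),4,(255,0,0),-1)
cv2.imwrite("pics/g8.png",f[:,:,::-1])
E
```

```text
clock: 15.75
tool_pos: [0.4776, 0.0089, 0.1973]
tcp_rot: [[-0.008, -1.0, 0.006], [-1.0, 0.008, 0.001], [-0.001, -0.006, -1.0]]
ft_force: [0.2, -0.1, -2.4]
opening: 0.0272
travel [-0.5054 -0.0009 -0.0879] dr [-0.001  -0.0003 -0.1624] deg [ -0.4  -0.1 -58.5]
t 15.75 tcp [0.4776 0.0089 0.1973] psi -90.5 q [ 20.7   9.2 -22.8   0.1 -57.7 -21.1] F [ 0.2 -0.1 -2.4] M [ 0.   -0.04 -0.05] op 0.0272
```

View pics/g8.png

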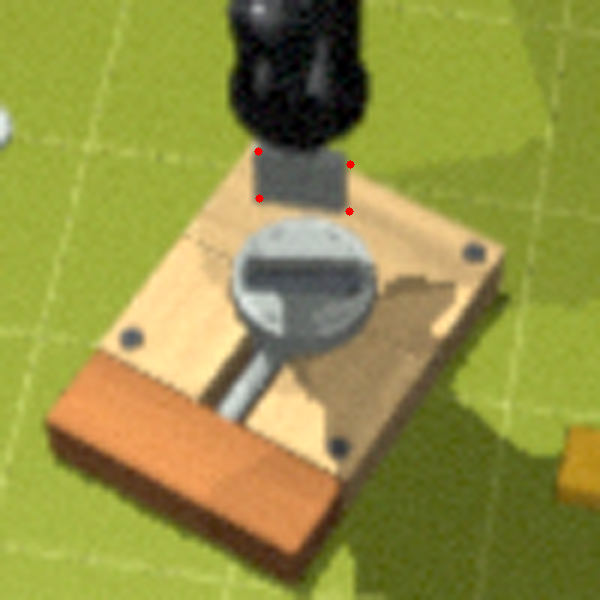

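Batten is flush, the slot has turned as expected, and the blade still matches its predicted corners. Returning to the stand.

```bash

python3 -m jog '{"travel":[[0,0,-0.06],[-0.1,0,-0.12],[-0.28,0,-0.12],[-0.46,0,-0.12],[-0.64,0,-0.12],[-0.82,0,-0.12],[-0.95,0,-0.12],[-1,0,-0.12],[-1,0,-0.12],[-1,0,-0.12]],"dr":[[0,0,-0.01],[0,0,-0.03],[0,0,-0.05],[0,0,-0.07],[0,0,-0.09],[0,0,-0.11],[0,0,-0.13],[0,0,-0.15],[0,0,-0.17],[0,0,-0.19]],"claw":[1,1,1,1,1,1,1,1,1,1]}'
python3 p.py 0.497 0.318 0.22 19.5
```

```text
clock: 16.8
tool_pos: [0.4799, 0.2094, 0.2245]
tcp_rot: [[0.929, -0.37, 0.011], [-0.37, -0.929, 0.001], [0.01, -0.005, -1.0]]
ft_force: [0.9, -0.0, -2.3]
opening: 0.0274
travel [-0.1217 -0.5359  0.0242] dr [-0.0003 -0.0018 -0.1145] deg [ -0.1  -0.6 -41.2]
t 16.8 tcp [0.4799 0.2094 0.2245] psi -21.7 q [ 41.6  12.2 -14.9   0.4 -62.5  26.5] F [ 0.9 -0.  -2.3] M [-0.02  0.03 -0.02] op 0.0274
```

```bash

python3 -m jog '{"travel":[[-0.02,-0.1,0],[-0.05,-0.22,0],[-0.08,-0.34,0],[-0.11,-0.46,0],[-0.12,-0.536,0],[-0.12,-0.536,0.02],[-0.12,-0.536,0.02],[-0.12,-0.536,0.02],[-0.12,-0.536,0.02],[-0.12,-0.536,0.02]],"dr":[[0,0,-0.015],[0,0,-0.035],[0,0,-0.055],[0,0,-0.075],[0,0,-0.095],[0,-0.001,-0.1145],[0,-0.0018,-0.1145],[0,-0.0018,-0.1145],[0,-0.0018,-0.1145],[0,-0.0018,-0.1145]],"claw":[1,1,1,1,1,1,1,1,1,1]}'
python3 p.py 0.497 0.318 0.108 19.5
cat > v.py <<'E'
import sys
from h import *
c=read_camera("scene");c["K"]=np.array(c["K"]);p=read_state()["tool_pos"];A=read_state()["tcp_rot"]
x0,y0=405,175
f=cv2.resize(c["frame"][y0:y0+100,x0:x0+100],(600,600),interpolation=cv2.INTER_CUBIC)
f=np.clip(f.astype(float)*1.5,0,255).astype(np.uint8)
def dot(P,col):
    q=proj(c,P);cv2.circle(f,tuple(int(v) for v in ((q-[x0,y0]+.5)*6)),3,col,-1)
if len(sys.argv)>2:
  for sx in(-.018,.018):
    for h in(0,.032): dot(p+A[:,2]*(.0994-h)+A[:,0]*sx,(255,0,0))
a=np.radians(19.5);ux=np.array([np.cos(a),np.sin(a),0]);uy=np.array([-np.sin(a),np.cos(a),0])
for i in(-1,1):
  for j in(-1,1): dot(np.array([.497,.318,.078])+i*.026*ux+j*.013*uy,(0,0,255))
cv2.imwrite(sys.argv[1],f[:,:,::-1])
E
python3 v.py pics/g9.png 1
```

```text
clock: 17.8
tool_pos: [0.4973, 0.3175, 0.2211]
tcp_rot: [[0.943, 0.332, -0.0], [0.332, -0.943, 0.002], [0.001, -0.002, -1.0]]
ft_force: [-0.4, 0.3, -3.0]
opening: 0.0274
travel [-0.0007 -0.0017  0.5657] dr [-0.0003 -0.0001 -0.0003] deg [-0.1 -0.  -0.1]
t 17.8 tcp [0.4973 0.3175 0.2211] psi 19.4 q [ 48.2  19.   -5.6  -0.1 -65.3  61.2] F [-0.4  0.3 -3. ] M [-0.02 -0.01  0.01] op 0.0274
```

View pics/g9.png

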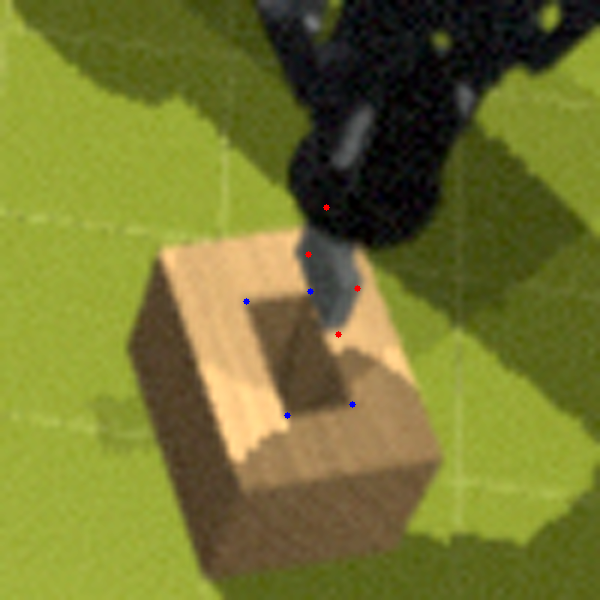

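The socket agrees with the predicted corners and the blade is aligned with it. Lowering.

```bash

python3 -m jog '{"travel":[[0,0,0.05],[0,0,0.13],[0,0,0.21],[0,0,0.29],[0,0,0.37],[0,0,0.45],[0,0,0.52],[0,0,0.56],[0,0,0.56],[0,0,0.56]],"dr":[[0,0,0],[0,0,0],[0,0,0],[0,0,0],[0,0,0],[0,0,0],[0,0,0],[0,0,0],[0,0,0],[0,0,0]],"claw":[1,1,1,1,1,1,1,1,1,1]}'
python3 p.py 0.497 0.318 0.108 19.5
python3 v.py pics/g10.png
```

```text
clock: 18.85
tool_pos: [0.4974, 0.3179, 0.1092]
tcp_rot: [[0.943, 0.332, 0.0], [0.332, -0.943, 0.002], [0.001, -0.002, -1.0]]
ft_force: [-0.5, -0.3, -2.8]
opening: 0.0272
travel [-0.0017 -0.0012  0.0062] dr [-0.0003 -0.0002 -0.0003] deg [-0.1 -0.1 -0.1]
t 18.85 tcp [0.4974 0.3179 0.1092] psi 19.4 q [ 48.3  25.1 -13.8  -0.1 -51.   61.2] F [-0.5 -0.3 -2.8] M [ 0.01 -0.   -0.04] op 0.0272
```

View pics/g10.png

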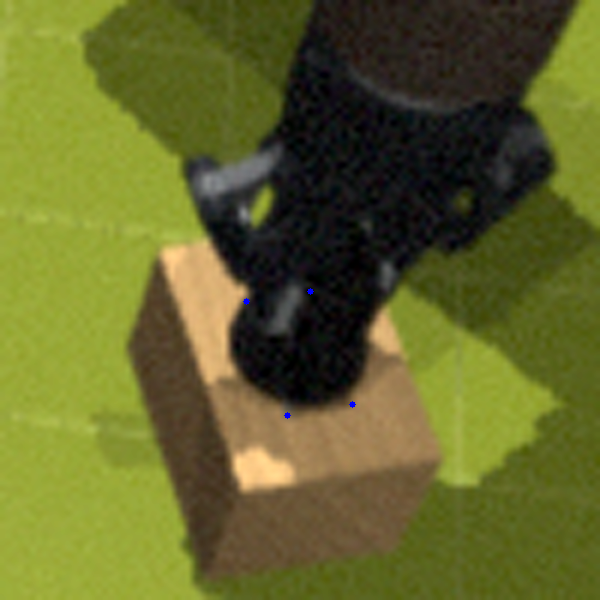

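The guard is just above the stand top. I'll open the fingers gradually, lowering 1 mm.

```bash

python3 -m jog '{"travel":[[0,0,0.003],[0,0,0.006],[0,0,0.006],[0,0,0.006],[0,0,0.006],[0,0,0.006],[0,0,0.006],[0,0,0.006],[0,0,0.006],[0,0,0.006]],"dr":[[0,0,0],[0,0,0],[0,0,0],[0,0,0],[0,0,0],[0,0,0],[0,0,0],[0,0,0],[0,0,0],[0,0,0]],"claw":[1,1,0.6,0.5,0.3,0.1,0,0,0,0]}'
python3 p.py 0.497 0.318 0.23 19.5
```

```text
clock: 19.9
tool_pos: [0.4975, 0.3179, 0.1082]
tcp_rot: [[0.943, 0.332, 0.0], [0.332, -0.943, 0.002], [0.001, -0.002, -1.0]]
ft_force: [0.4, 0.4, -1.0]
opening: 0.0857
travel [-0.0013 -0.0024 -0.609 ] dr [-0.0003 -0.0002 -0.0003] deg [-0.1 -0.1 -0.1]
t 19.9 tcp [0.4975 0.3179 0.1082] psi 19.4 q [ 48.2  25.2 -13.9  -0.1 -50.8  61.2] F [ 0.4  0.4 -1. ] M [-0.   -0.03  0.01] op 0.0857
```

```bash

python3 -m jog '{"travel":[[0,0,-0.05],[0,0,-0.15],[0,0,-0.3],[0,0,-0.45],[0,0,-0.6],[0,0.15,-0.7],[0,0.35,-0.7],[0,0.55,-0.7],[0,0.7,-0.7],[0,0.7,-0.7]],"dr":[[0,0,0],[0,0,0],[0,0,0],[0,0,0],[0,0,0],[0,0,0],[0,0,0],[0,0,0],[0,0,0],[0,0,0]],"claw":[0,0,0,0,0,0,0,0,0,0]}'
python3 v.py pics/g11.png
python3 - <<'E'
from h import *
s=read_camera("scene")["frame"];t=read_camera("top")["frame"]
cv2.imwrite("pics/g12.png",np.vstack([cv2.resize(s[170:290,170:490],(800,300)),cv2.resize(t[140:260,130:450],(800,300))])[:,:,::-1])
E
```

```text
clock: 20.9
tool_pos: [0.5446, 0.1826, 0.2489]
tcp_rot: [[0.945, 0.328, 0.001], [0.328, -0.945, 0.002], [0.002, -0.002, -1.0]]
ft_force: [-0.2, 0.4, 1.2]
opening: 0.0856
```

View pics/g11.png

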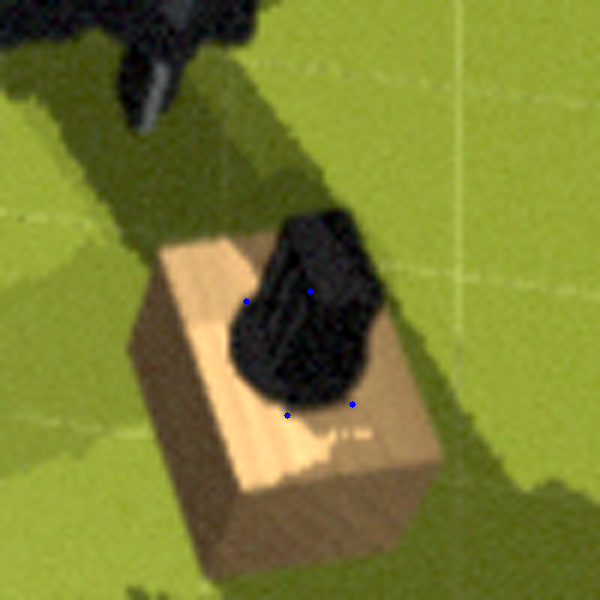

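View pics/g12.png

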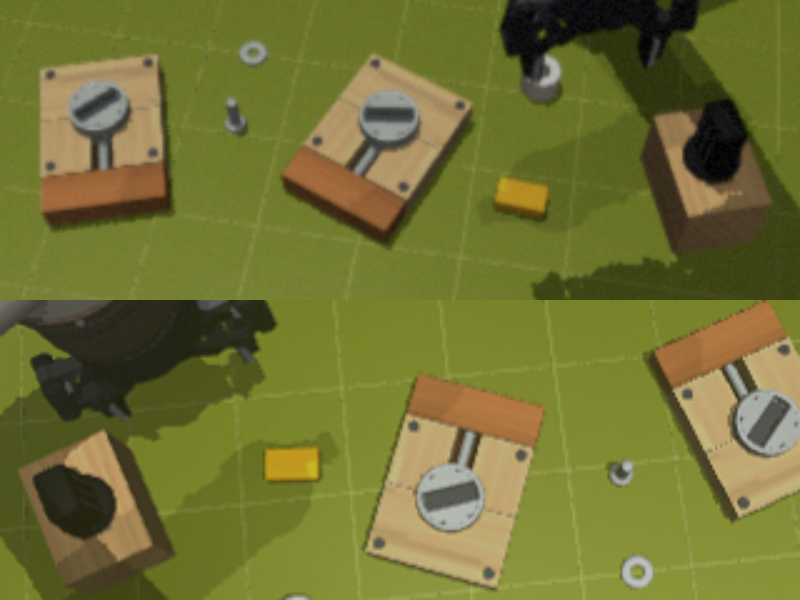

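Both battens are flush and the driver hangs upright with its guard on the stand. One last numeric check of the cam angles before I hand in.

```bash
python3 m.py | tail -4; python3 - <<'E'
from workcell import *
s=read_state();print(s["clock"],abs(s["qvel"]).max());print(close_job())
E
```

```text
top fit [0.4813 0.0091] R 0.0313 enc 484.2 6.2 38.0 slot [0.4797 0.01  ] (17.007612228393555, 49.161495208740234) ang 97.6
scene fit [0.4788 0.0086] R 0.0296 enc 479.5 8.8 30.7 slot [0.4759 0.0079] (17.748964309692383, 50.58545684814453) ang 98.4
topT fit [ 0.5204 -0.2744] R 0.0319 enc 524.5 -270.0 41.8 slot [ 0.5159 -0.2786] (17.763076782226562, 49.12541580200195) ang 137.8
sceneT fit [ 0.5156 -0.2792] R 0.0296 enc 516.2 -278.8 31.0 slot [ 0.5131 -0.2812] (18.685958862304688, 50.08018493652344) ang 138.5
21.15 0.39297693628110997
the job is handed in; nothing more can be done
None
```

I took the screwdriver from its stand, turned the loose cam clockwise to its stop and hung the screwdriver back. I handed the job in at about 21 s of the 54 s allowed.

- **Loose cam:** its slot turned about 53.5° (0.93 rad), from 151.5° to about 98° in both views. The wrist moment rose to about 1.4 N m at the end, so the cam was at its stop, and the batten is flush with the panel.
- **Tight cam:** it did not move; its slot stayed at about 138° in both views.
- **Screwdriver:** the last pictures show it upright, with its guard on the stand and over the socket. The gripper is open and clear of it.

**Disagreements between checks:** the two cameras differed by about 2–4 mm on the cam and slot centres. Two of the circle fits in the top view were off: the loose cam's both times (it took in part of the bolt), and the tight cam's in the last check. I did not rely on those fits alone. I did not measure the screwdriver's final pose numerically, only from the pictures.

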